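# Check the height-brake lever of a plant-imaging rig

### The arm

A 6-joint arm with a two-finger parallel gripper is mounted at the origin on the work surface. World frame = base frame: x ahead of the robot, y to its left, z up, the work surface at z = 0. Lengths are in mm, angles in rad, forces in N, time in s.
With the tool pointing down it reaches from about 350 to 875 mm from the base axis. Payload 4.2 kg.
Tool frame: the origin (TCP) lies at the very end of the fingers, on their centre line; the grasp point (between the pads) lies 19 mm behind it; z points along the fingers, y is the line along which they close (so a half turn about z gives the same grasp; the last joint's range is limited). The gripper opens to 85 mm and grips with 20 to 120 N. Pads are 22 mm wide; open, the fingers measure 114 mm over their backs; the gripper's body (76 mm by 85 mm) begins 54 mm behind the grasp point. The pads swing forward as they close: fully open they stand 13 mm farther back than shut.
Start: joints at [-1.008, 0.385, 0.008, 0, -1.194, -0.259], TCP at [186.983, -596.352, 194.212] pointing down, gripper open.
Joint ranges: [-3.14, 3.14], [-1.21, 2.06], [-1.07, 1.41], [-3.16, 2.05], [-2.99, -0.16], [-3.1, 3.1]. Speed limits (rad/s): [2.79, 2.79, 3.14, 3.14, 3.14, 3.14].

### API

Orientations are given as a unit quaternion [x, y, z, w].
In Python, from bench import arm, optics gives the robot as it stands. The module is installed in compiled form; this text tells all that it offers.
- The arm moves only by the tool step_arm, never from a script. Its argument "motion" is a list of rows, each an object with "dr": the turn, a rotation vector about the tool's x, y, z in units of 8 degrees (1.0 is 8 degrees), a list of three; "slide": the shift along the tool's x, y, z in mm, a list of three; "jaw": the finger opening in mm, from 0 to 85.4. A call has exactly 8 rows; each row is the pose to reach, as a shift and turn from the pose commanded when the call began, along the tool's axes at that moment; what a row does not reach only later rows make up. A row lasts 1/8 s, in which the tool goes at most 62.5 mm and 10.7 degrees, less where a joint would pass 70% of its speed; a pose out of reach is approached as far as the arm can. A call with a gripper value outside its range is refused whole. The fingers move at their own pace and stop on an object; the grip force is fixed at half the most. Time passes only in rows, so rows that repeat a pose let the fingers close, or fill a call up. It gives the time, the measured TCP pose, the force, the opening and the grip force at its end, in the units of the state.
- arm.read_state(): the state, without advancing time (a new reading comes with each control period).
- optics.get_image(name): name is "scene" or "side" or "wrist"; returns the picture (400x640x3 uint8, blue, green, red); there is no depth.
- optics.camera_info(name): a dict with "camera_matrix" (3x3 intrinsics, pixels), "k1" (the pictures are not rectified: a ray, as slopes to the right and down, at radius r is drawn at 1 + k1 r^2 times it, then the intrinsics apply), "view" (4x4, takes a point from world to camera coordinates); the wrist camera has in their place "T_tool_cam" (4x4, takes a point from camera to tool coordinates, whose origin is the TCP and whose axes are the flange's). Camera axes: x right, y up, looking along -z (the intrinsics and any distortion apply to the point x, -y, -z); pixel columns grow to the right and rows downward; lengths in mm; the calibration is good to about 2 mm. A picture is of the moment at which its call begins: read the wrist's pose just before it. camera_info takes no time and is no camera call.
- arm.job_done(): hands the job in; it is judged then, once.
The state is a dict: "clock": time; "joints": joint angles; "joint_vel": joint speeds; "joint_efforts": joint torques, N m; "position": TCP position; "ee_rot": TCP orientation; "contact_force": force on the tool from outside, world axes, zero at the start; "wrist_torque": the same for the moment, N m; "gripper_width": finger opening in mm; "grasp_force": force on a finger pad.
Only numpy, scipy, OpenCV 4.12 (cv2) and the standard library are available. Lean on these libraries where they do the work, as an engineer would, in place of code of your own. Each camera call takes 0.05 s, during which the arm holds its last target. There are 200 camera calls.

### The job

Check the longer of the two brake levers on the bench: press it in towards its bar with the outside of the fingers until it comes up firmly against its stop screw, short of the bar, and keep it there for about a second without forcing it. Then let it spring all the way back out and move clear. Do not grip the lever or reach in between it and the bar, leave the shorter lever unpressed, and leave the plant, dish and tube rack where they are.

Things in the scene. Friction and masses are not known exactly. Their poses are not given: they have to be found in the camera images.
- height_grip: Brake grip with the LONGER lever, fixed to the bench. Base plate 90 x 215 x 10 mm, origin under its centre on the bench; z up, x points from lever to bar (the way the lever is pressed in), y along the bar from pivot post to free end. Post 46 x 36 mm, 135 mm high, at x=-5, y=-88 mm. Rubber bar, 22 mm thick, at x=0, y=-35 to +90 mm, 120 mm up. Nothing stands in front (-x) of the lever.
- height_lever_press (a point): Point to press: centre of the long lever's outer (-x) face, 25 mm before its ball end, 125 mm from the pivot, 120 mm above the bench; moves with the lever. The aluminium lever is a blade 12 mm thick, 18 mm high, with a 20 mm ball at its end, 150 mm from the pivot; it swings level. z is up, y along the lever to the ball, x towards the bar.
- height_lever (a joint): Long lever's swing (rad): 0 fully out, leaning 0.25 out from the bar; grows when pressed in; 0.25 is parallel to the bar. A spring resists: about 2 N at the press point at 0, 4 N at the stop. It meets the stop between 0.16 and 0.28 (varies), after 20 to 35 mm of travel; there the force rises sharply: 8 to 20 N in all at the press point is firm, over 40 N is forcing it.
- height_lever_pivot (a point): Hinge axis of the long lever (vertical), 120 mm above the bench, at x=-35, y=-80 mm of height_grip.
- height_grip_bar (a point): Point on the front (-x) face of the long lever's grip bar, 120 mm above the bench, opposite the press point when the lever is parallel to the bar.
- height_stop: Stop screw of the long lever: steel, 10 mm round nose, lying level between lever and bar, 60 mm from the pivot; origin at the tip of its nose, which the lever's back comes up against. Stiff: it stays where it is set. Against it, the lever is at least 10 mm short of the bar.
- table_grip: Brake grip with the SHORTER lever, same base, post and axes as the other grip, bar end at y=+45 mm. The two grips stand side by side, either one on the left.
- table_lever (a joint): Swing of the shorter lever (105 mm from pivot to ball), 0 fully out; to be left unpressed.
- table_lever_press (a point): Centre of the outer face of the shorter lever, 25 mm before its ball, 120 mm above the bench.
- pot_mid (a point): Potted plant, square black pot 60 mm wide and 65 mm high with leaves up to about 110 mm; point at the centre, 35 mm up. Loose.
- dish_mid (a point): Clear round culture dish, diameter 90 mm, 14 mm high; point at its centre. Loose.
- rack_mid (a point): White rack 60 x 120 mm with red-capped tubes, 92 mm high in all; point at the centre, 46 mm up. Loose.
There are look-alikes about, which are no part of the job. What is shaped like the height_grip but green is not meant.

How it is judged (in metres and radians):
On the way, in this order (a step that is already met when the one before it is completed fails the run):
1. the fingers press the long lever firmly against its stop screw and keep it there (contact force between height_lever and height_stop above 0.5 N and contact force between the fingers and height_lever above 1 N and value of joint height_lever above 0.13 rad), for 0.6 s.
2. the long lever has sprung all the way back out (value of joint height_lever below 0.02 rad), for 0.2 s.
At the end, for the whole second after the job is handed in: After a press against the stop screw (over 0.5 N on the screw) held for at least 0.6 s, both levers are fully out (within 0.02 rad), the fingers are off the grip, and the plant, dish and rack are within 15 mm of where they started (value of joint each of height_lever, table_lever below 0.02 rad and contact force between the fingers and height_grip below 0.1 N and distance of each of pot_mid, dish_mid, rack_mid from where it was at the start of the episode below 0.015 m); the robot touches nothing.
It fails at once if the lever is forced: more than 40 N on it (contact force between the fingers and height_lever above 40 N).
It fails at once if the shorter lever is pressed in (value of joint table_lever above 0.05 rad).
It fails at once if the fingers straddle the long lever or reach between it and the bar (x of the grasp point in the frame of height_lever_press between 0.004 and 0.06 m and y of the grasp point in the frame of height_lever_press between -0.09 and 0.035 m and height (world z) of the grasp point below 0.135 m).
It fails at once if the plant, dish or rack is knocked or carried (distance of any of pot_mid, dish_mid, rack_mid from where it was at the start of the episode above 0.02 m).
It also fails if it takes over 35 s, if anything falls off the work surface, if the arm or the gripper's body presses on something with over 40 N, if the wrist force passes 120 N, or if a joint passes its speed limit or range.

## Working session

There is one attempt and no reset: what is moved stays moved. The work goes in short steps, Python scripts to look and compute and a tool call to move; the robot and the scene stay as the last step left them, time stands still between calls to the robot, and variables do not carry over. Pictures are saved under pics/ and viewed, at most 10 in all, crops included, and the job is handed in when it is done.

Besides the shell and the picture viewer there is one more tool, called after "Request:" as name([rows], argument=value, ...), one row to a line, values as JSON. step_arm: Moves the arm, as the interface text tells. Its arguments: {"type":"object","properties":{"motion":{"type":"array","items":{"type":"object","properties":{"dr":{"type":"array","items":{"type":"number"}},"slide":{"type":"array","items":{"type":"number"}},"jaw":{"type":"number"}}}}},"required":["motion"]}

```bash
mkdir -p pics; python3 - <<'E'
from bench import arm, optics
import cv2,numpy as np
s=arm.read_state(); print({k:np.round(v,3) for k,v in s.items()})
a=optics.get_image("scene");b=optics.get_image("side")
cv2.imwrite("pics/scene.png",a);cv2.imwrite("pics/side.png",b)
for n in("scene","side","wrist"):print(n,optics.camera_info(n))
E
```

```text
{'clock': np.float64(0.0), 'joints': array([-1.008e+00,  3.860e-01,  7.000e-03, -1.000e-03, -1.194e+00,
       -2.590e-01]), 'joint_vel': array([ 0.   , -0.   ,  0.001,  0.001, -0.   , -0.001]), 'joint_efforts': array([-0.0000e+00, -3.9228e+01,  1.8840e+01,  4.1860e+00, -5.0000e-03,
        0.0000e+00]), 'position': array([ 186.786, -595.75 ,  193.125]), 'ee_rot': array([-0.151,  0.989,  0.001, -0.   ]), 'contact_force': array([ 0.335, -0.391, -0.133]), 'wrist_torque': array([0.034, 0.009, 0.008]), 'grasp_force': np.float64(0.0), 'gripper_width': np.float64(85.363)}
scene {'camera_matrix': array([[371.05111922,   0.        , 313.4545171 ],
       [  0.        , 371.05111922, 204.45813825],
       [  0.        ,   0.        ,   1.        ]]), 'k1': -0.005317268153195809, 'view': array([[ 2.84597594e-01,  9.58606313e-01,  8.84009286e-03,
        -1.46573220e+02],
       [-7.38432311e-01,  2.13331698e-01,  6.39693137e-01,
         3.57814769e+02],
       [ 6.11328007e-01, -1.88582938e-01,  7.68579562e-01,
        -1.31881633e+03],
       [ 0.00000000e+00,  0.00000000e+00,  0.00000000e+0
[... 449 characters left out ...]
74e-01,  7.75431378e-01,
        -8.00458688e+02],
       [ 0.00000000e+00,  0.00000000e+00,  0.00000000e+00,
         1.00000000e+00]])}
wrist {'camera_matrix': array([[289.3960889 ,   0.        , 317.25390545],
       [  0.        , 289.3960889 , 197.41303662],
       [  0.        ,   0.        ,   1.        ]]), 'k1': -0.04306374925586499, 'T_tool_cam': array([[ 1.84290813e-04,  9.51070184e-01,  3.08974870e-01,
         7.82428568e+01],
       [ 9.99999826e-01, -1.95051473e-06, -5.90454830e-04,
        -1.00578656e-01],
       [-5.60961324e-04,  3.08974925e-01, -9.51070019e-01,
        -1.79278734e+02],
       [ 0.00000000e+00,  0.00000000e+00,  0.00000000e+00,
         1.00000000e+00]])}
```

View pics/scene.png

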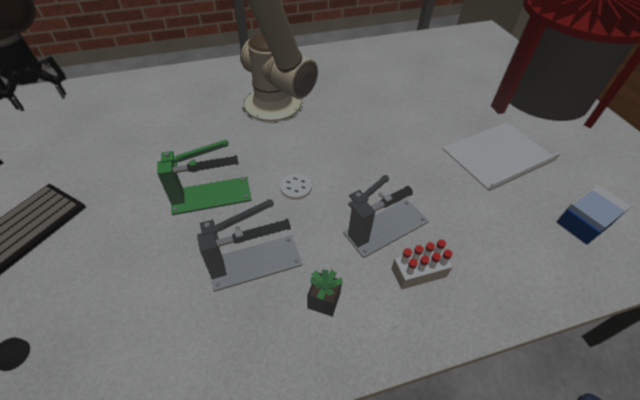

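View pics/side.png

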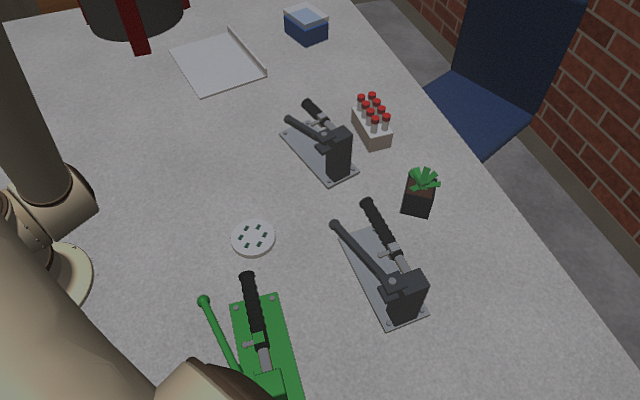

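The scene view shows three grips. The green one at (205,180) is the look-alike, a grey one at (250,245) has the long lever (ball near (269,205)), and a grey one at (385,220) has the short lever. In the side view these are at (255,340), (380,260) and (320,140). The long grey grip is the one meant. I'll confirm that in one enlarged crop.

```bash
python3 - <<'E'
import cv2,numpy as np
a=cv2.imread("pics/scene.png")[170:300,190:320];b=cv2.imread("pics/side.png")[190:335,310:455]
f=lambda i:cv2.resize(i,(400,400),interpolation=cv2.INTER_CUBIC)
c=np.hstack([f(a),f(b)]);c=np.clip(c*1.5,0,255).astype(np.uint8);cv2.imwrite("pics/crop.png",c)
E
```

```text
(no output)
```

View pics/crop.png

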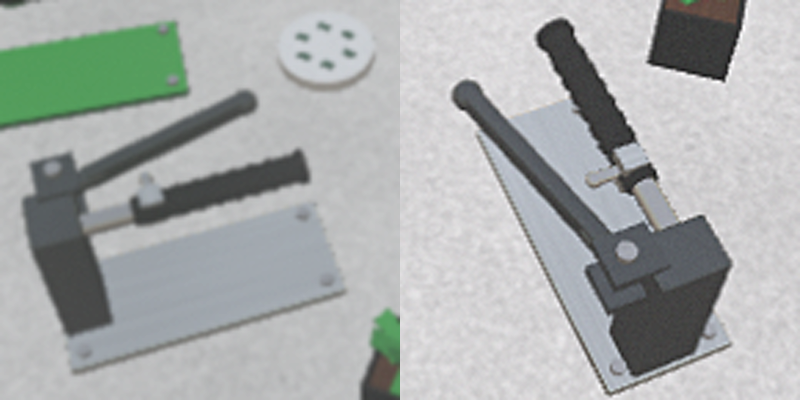

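```bash
cat > h.py <<'E'
import numpy as np
from bench import optics
from scipy.spatial.transform import Rotation as R
def ray(n,p,info=None):
    c=optics.camera_info(n) if info is None else info
    K=c["camera_matrix"]; d=(np.array(p)-K[:2,2])/np.diag(K)[:2]; u=d.copy()
    for _ in range(20): u=d/(1+c["k1"]*(u@u))
    V=np.linalg.inv(c["view"]); r=V[:3,:3]@[u[0],-u[1],-1]; return V[:3,3],r/np.linalg.norm(r)
def plane(n,p,z):
    o,r=ray(n,p); return o+r*(z-o[2])/r[2]
def tri(p,q):
    o,r=ray("scene",p);o2,r2=ray("side",q)
    t=np.linalg.lstsq(np.c_[r,-r2],o2-o,rcond=None)[0]; A,B=o+r*t[0],o2+r2*t[1]
    return (A+B)/2,np.linalg.norm(A-B)
E
python3 - <<'E'
from h import *
np.set_printoptions(precision=1,suppress=True)
ball=tri((269.3,203.1),(333.9,224.4));pin=tri((206.9,224.3),(391.9,280.6));print("ball",ball,"pin",pin)
C={}
for k,n,p in [("++","scene",(302.1,264.6)),("-+","scene",(292.4,236.9)),("+-","scene",(213.4,290.9)),("-+","side",(339,239.3)),("--","side",(386.1,332.5)),("+-","side",(429.6,315))]:
    q=plane(n,p,10);print(k,n,q);C.setdefault(k,[]).append(q)
C={k:np.mean(v,0) for k,v in C.items()}
L={"++":(45,107.5),"-+":(-45,107.5),"+-":(45,-107.5),"--":(-45,-107.5)}
ks=list(C);P=np.array([C[k][:2] for k in ks]);Q=np.array([L[k] for k in ks])
pc,qc=P.mean(0),Q.mean(0);z=((P-pc)@[1,1j])@np.conj((Q-qc)@[1,1j]);th=np.angle(z)
M=np.array([[np.cos(th),-np.sin(th)],[np.sin(th),np.cos(th)]]);o=pc-M@qc
print("yaw",np.degrees(th),"o",o,"resid",P-(Q@M.T+o))
piv=o+M@[-35,-80]
a=.25;bl=np.array([-35-150*np.sin(a),-80+150*np.cos(a)]);print("pivot",piv,"ball pred",o+M@bl)
for n,p in(("scene",(296,186)),("side",(253,238))):print("dish",plane(n,p,14))
print("greencorner",plane("scene",(190+188*.325,170+92*.325),10),plane("scene",(228,143),120))
for n,p in(("scene",(170,162)),):print("green ball?",tri((227,143),(203,300)))
print("short ball",tri((385,180),(289,119)))
E
```

```text
ball (array([ 549.3, -119.3,  119.2]), np.float64(0.5192532712323573)) pin (array([ 590.4, -263.3,  142.8]), np.float64(0.7599011184174653))
++ scene [667.2 -73.7  10. ]
-+ scene [582.7 -75.9  10. ]
+- scene [ 677.  -285.6   10. ]
-+ side [576.  -84.9  10. ]
-- side [ 585.2 -293.2   10. ]
+- side [ 672.1 -289.6   10. ]
yaw 2.100241501705361 o [ 626.6 -183.7] resid [[-0.4  1. ]
 [ 1.7 -2.4]
 [-1.   1.9]
 [-0.3 -0.4]]
pivot [ 594.5 -264.9] ball pred [ 552.1 -121. ]
dish [419.4 -23.1  14. ]
dish [413.7 -28.6  14. ]
greencorner [ 431.8 -153.9   10. ] [ 311.2 -181.5  120. ]
green ball? (array([ 307.5, -185.4,  116.1]), np.float64(3.4542904678633466))
short ball (array([554.2, 173.1, 118.7]), np.float64(1.582051206198471))
```

The triangulated points agree with the drawing: ball z=119 and lever length 150, lean 16.4° (0.25 rad plus the 2.1° grip yaw). The tool's x axis already lies along the lever's outward normal. I'll close the fingers and move over at the current height.

Request:
step_arm([
  {"dr":[0,0,0],"slide":[-50,37,0],"jaw":0},
  {"dr":[0,0,0],"slide":[-100,75,0],"jaw":0},
  {"dr":[0,0,0],"slide":[-150,112,0],"jaw":0},
  {"dr":[0,0,0],"slide":[-200,150,0],"jaw":0},
  {"dr":[0,0,0],"slide":[-250,187,0],"jaw":0},
  {"dr":[0,0,0],"slide":[-300,225,0],"jaw":0},
  {"dr":[0,0,0],"slide":[-350,262,0],"jaw":0},
  {"dr":[0,0,0],"slide":[-400,300,0],"jaw":0},
])

```text
clock: 1.1
position: [479.4, -188.7, 194.1]
ee_rot: [-0.151, 0.988, 0.0, -0.0]
contact_force: [-0.5, -1.1, -0.2]
gripper_width: -0.2
grasp_force: 0.0
```

```bash
cat >> h.py <<'E'
def st():
    from bench import arm
    np.set_printoptions(precision=2,suppress=True)
    s=arm.read_state();T=R.from_quat(s["ee_rot"]);print(s["clock"],s["position"],"F",s["contact_force"],"w",s["gripper_width"],"toolx",T.as_matrix()[:,0])
    n=np.array([-.959,-.283,0]);f=np.array([551.8,-145.8,105])
    print("to pre(45)",T.inv().apply(f+45*n-s["position"]),"dist in front",(s["position"]-f)@n)
    return s
E
python3 -c "from h import *;st()"
```

```text
1.1 [ 479.43 -188.73  194.08] F [-0.52 -1.12 -0.19] w -0.22308431904101256 toolx [-0.95 -0.3   0.  ]
to pre(45) [-36.93  20.05  89.08] dist in front 81.54979328598233
```

Request:
step_arm([
  {"dr":[0,0,0],"slide":[-18,10,0],"jaw":0},
  {"dr":[0,0,0],"slide":[-36,20,0],"jaw":0},
  {"dr":[0,0,0],"slide":[-36,20,25],"jaw":0},
  {"dr":[0,0,0],"slide":[-36,20,50],"jaw":0},
  {"dr":[0,0,0],"slide":[-36,20,70],"jaw":0},
  {"dr":[0,0,0],"slide":[-36,20,89],"jaw":0},
  {"dr":[0,0,0],"slide":[-36,20,89],"jaw":0},
  {"dr":[0,0,0],"slide":[-36,20,89],"jaw":0},
])

```text
clock: 2.1
position: [507.6, -161.4, 105.9]
ee_rot: [-0.151, 0.989, -0.0, 0.0]
contact_force: [0.4, -0.7, -0.5]
gripper_width: 0.1
grasp_force: 0.0
```

```bash
python3 - <<'E'
from h import *
import cv2
st()
a=optics.get_image("scene")[130:290,190:350];b=optics.get_image("side")[165:325,270:430]
c=np.hstack([cv2.resize(i,(400,400),interpolation=cv2.INTER_CUBIC) for i in(a,b)])
cv2.imwrite("pics/pre.png",np.clip(c*1.5,0,255).astype(np.uint8))
E
```

```text
2.1 [ 507.57 -161.42  105.91] F [ 0.39 -0.72 -0.48] w 0.10095414005036926 toolx [-0.95 -0.3  -0.  ]
to pre(45) [-1.89  2.43  0.91] dist in front 46.841149394646244
```

View pics/pre.png

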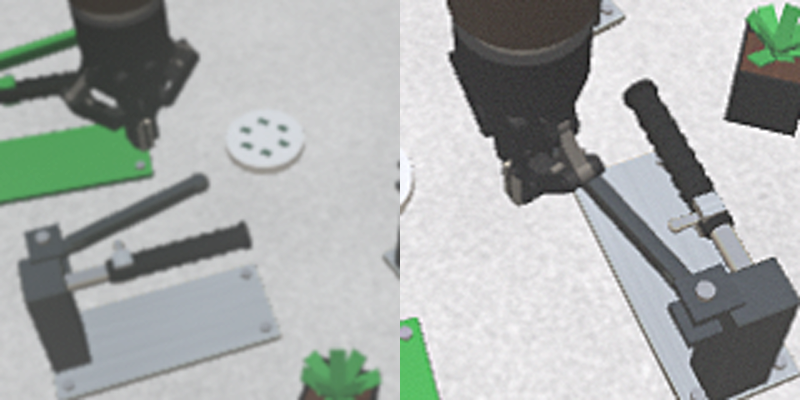

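The fingers are shut, in front of the lever's outer face near the ball and at the right height, with nothing in between. I'll advance to light contact.

Request:
step_arm([
  {"dr":[0,0,0],"slide":[-8,2,0],"jaw":0},
  {"dr":[0,0,0],"slide":[-16,2,0],"jaw":0},
  {"dr":[0,0,0],"slide":[-24,2,0],"jaw":0},
  {"dr":[0,0,0],"slide":[-30,2,0],"jaw":0},
  {"dr":[0,0,0],"slide":[-34,2,0],"jaw":0},
  {"dr":[0,0,0],"slide":[-38,2,0],"jaw":0},
  {"dr":[0,0,0],"slide":[-42,2,0],"jaw":0},
  {"dr":[0,0,0],"slide":[-42,2,0],"jaw":0},
])

```text
clock: 3.2
position: [546.8, -146.3, 105.2]
ee_rot: [-0.151, 0.988, -0.0, 0.0]
contact_force: [0.0, 0.4, 0.6]
gripper_width: 0.0
grasp_force: 0.0
```

Request:
step_arm([
  {"dr":[0,0,0],"slide":[-1,0,0],"jaw":0},
  {"dr":[0,0,0],"slide":[-2,0,0],"jaw":0},
  {"dr":[0,0,0],"slide":[-3,0,0],"jaw":0},
  {"dr":[0,0,0],"slide":[-4,0,0],"jaw":0},
  {"dr":[0,0,0],"slide":[-5,0,0],"jaw":0},
  {"dr":[0,0,0],"slide":[-6,0,0],"jaw":0},
  {"dr":[0,0,0],"slide":[-6,0,0],"jaw":0},
  {"dr":[0,0,0],"slide":[-6,0,0],"jaw":0},
])

```text
clock: 4.2
position: [552.3, -144.6, 105.2]
ee_rot: [-0.151, 0.988, 0.0, -0.0]
contact_force: [-0.1, 0.0, -0.2]
gripper_width: 0.3
grasp_force: 0.0
```

```bash
python3 - <<'E'
from h import *
import cv2
st()
a=optics.get_image("scene")[130:290,190:350];b=optics.get_image("side")[165:325,270:430]
c=np.hstack([cv2.resize(i,(400,400),interpolation=cv2.INTER_CUBIC) for i in(a,b)])
cv2.imwrite("pics/con.png",np.clip(c*1.5,0,255).astype(np.uint8))
E
```

```text
4.2 [ 552.28 -144.56  105.17] F [-0.14  0.05 -0.17] w 0.3166222257348765 toolx [-0.95 -0.3   0.  ]
to pre(45) [45.82 -0.28  0.18] dist in front -0.8131531251138123
```

View pics/con.png

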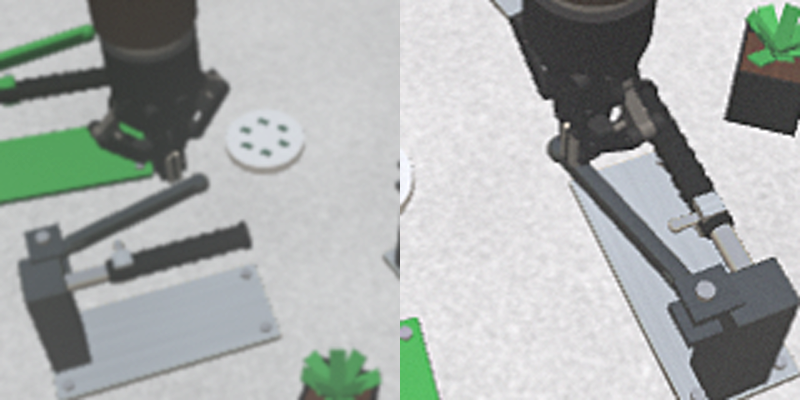

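```bash
python3 - <<'E'
from h import *
import cv2
def proj(n,P):
    c=optics.camera_info(n);q=(c["view"]@[*P,1])[:3];u=np.array([q[0],-q[1]])/-q[2];u*=1+c["k1"]*(u@u)
    return c["camera_matrix"][:2,:2]@u+c["camera_matrix"][:2,2]
for P in [(552.3,-144.6,105),(552.3,-144.6,124),(552.3,-144.6,140),(551.8,-145.8,120),(557.6,-144.1,129),(550,-120,120)]:
    s,d=proj("scene",P),proj("side",P);print(P,(s-[190,130])*2.5,(d-[270,165])*2.5+[400,0])
a=optics.get_image("scene")[170:230,220:300];b=optics.get_image("side")[195:255,310:390]
c=np.vstack([cv2.resize(i,(400,300),interpolation=cv2.INTER_CUBIC) for i in(a,b)])
cv2.imwrite("pics/con2.png",np.clip(c*2.,0,255).astype(np.uint8))
E
```

```text
(552.3, -144.6, 105) [173.65613088 200.69892946] [575.57975496 186.88331183]
(552.3, -144.6, 124) [171.54216914 187.81673836] [576.6299951  171.41099563]
(552.3, -144.6, 140) [169.70565259 176.62382801] [577.5468639  157.88793951]
(551.8, -145.8, 120) [170.61478423 190.44278494] [576.34173386 176.29227419]
(557.6, -144.1, 129) [172.62984896 188.49325712] [583.9451206  164.56425981]
(550, -120, 120) [197.4477809  183.10912941] [560.86110368 147.97733316]
```

View pics/con2.png

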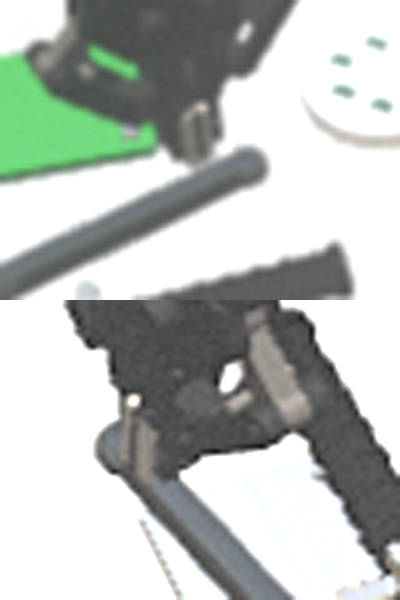

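```bash
python3 -c "
from h import *
print(tri((259.4,202),(339.4,231)),tri((259.4,203),(339,231.5)),tri((269.3,203.1),(333.9,224.4)))
print(plane('scene',(259.4,202),105),plane('side',(339.4,231),105))"
```

```text
(array([ 549.99247751, -142.24113092,  130.75612237]), np.float64(1.8593376768534142)) (array([ 549.98982163, -142.0110067 ,  127.95485764]), np.float64(0.3501427025754912)) (array([ 549.26532236, -119.32469175,  119.15606827]), np.float64(0.5192532712323573))
[ 527.16145002 -139.76425046  105.        ] [ 557.44004797 -126.81298788  105.        ]
```

The camera rays put the finger end at z≈129, not at the reported 105, so I'm not pressing yet. I'll check this on the earlier picture, where the tip stands against plain background.

```bash
python3 - <<'E'
from h import *
import cv2
def proj(n,P):
    c=optics.camera_info(n);q=(c["view"]@[*P,1])[:3];u=np.array([q[0],-q[1]])/-q[2];u*=1+c["k1"]*(u@u)
    return c["camera_matrix"][:2,:2]@u+c["camera_matrix"][:2,2]
im=cv2.imread("pics/pre.png")
l=cv2.resize(im[80:180,90:210],(480,400),interpolation=cv2.INTER_CUBIC);r=cv2.resize(im[120:220,490:610],(480,400),interpolation=cv2.INTER_CUBIC)
for z,col in((106,(0,0,255)),(118,(0,255,255)),(130,(255,0,255))):
    s=(proj("scene",(507.6,-161.4,z))-[190,130])*2.5;d=(proj("side",(507.6,-161.4,z))-[270,165])*2.5+[400,0]
    cv2.circle(l,tuple(((s-[90,80])*4).astype(int)),4,col,1);cv2.circle(r,tuple(((d-[490,120])*4).astype(int)),4,col,1)
c=np.hstack([l,r])[:, :];c=cv2.resize(c,(800,333))
cv2.imwrite("pics/chk.png",c)
E
```

```text
(no output)
```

View pics/chk.png

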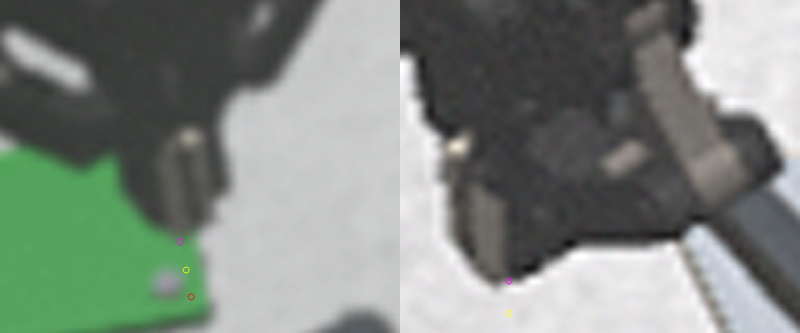

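The finger end in both views matches z≈131 while z=106 is reported. The real tip is therefore about 26 mm above the reported TCP, and the fingers were passing over the lever. I'll back off and go down 26 mm.

Request:
step_arm([
  {"dr":[0,0,0],"slide":[8,0,0],"jaw":0},
  {"dr":[0,0,0],"slide":[20,0,0],"jaw":0},
  {"dr":[0,0,0],"slide":[32,0,0],"jaw":0},
  {"dr":[0,0,0],"slide":[40,0,0],"jaw":0},
  {"dr":[0,0,0],"slide":[40,0,0],"jaw":0},
  {"dr":[0,0,0],"slide":[40,0,10],"jaw":0},
  {"dr":[0,0,0],"slide":[40,0,20],"jaw":0},
  {"dr":[0,0,0],"slide":[40,0,26],"jaw":0},
])

```text
clock: 5.4
position: [513.7, -156.4, 77.8]
ee_rot: [-0.151, 0.988, 0.0, -0.001]
contact_force: [0.8, 0.8, -0.4]
gripper_width: -0.3
grasp_force: 0.0
```

```bash
python3 - <<'E'
from h import *
import cv2
st()
a=optics.get_image("scene")[165:235,215:295];b=optics.get_image("side")[195:265,295:375]
c=np.hstack([cv2.resize(i,(400,350),interpolation=cv2.INTER_CUBIC) for i in(a,b)])
cv2.imwrite("pics/low.png",np.clip(c*2.,0,255).astype(np.uint8))
E
```

```text
5.4 [ 513.68 -156.4    77.85] F [ 0.8   0.79 -0.44] w -0.3123338862012377 toolx [-0.95 -0.3   0.  ]
to pre(45) [  5.5   -0.51 -27.14] dist in front 39.553290545366494
```

View pics/low.png

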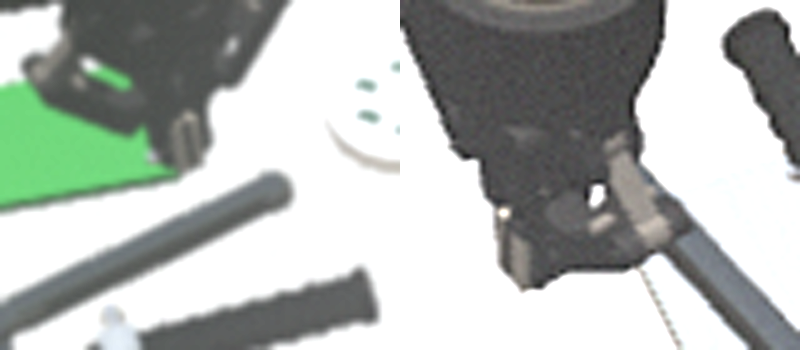

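```bash
python3 -c "
from h import *
print('tip',tri((252.4,200),(320.4,253)))
T=np.array([513.7,-156.4]);ty=np.array([-.299,.956])
for q in((345.5,244.5),(352,241.5)):
  for z in (110,120,130,140,150):
    p=plane('side',q,z)[:2]-T; print(q,z,'along y',p@ty,'along x',p@[-.954,-.299])
# left knuckle scene lower end
for z in (110,130,150):
    p=plane('scene',(242,192),z)[:2]-T; print(z,p@ty,p@[-.954,-.299])
"
```

```text
tip (array([ 511.8519262 , -154.94599993,   99.4267398 ]), np.float64(1.1573557528878595))
(345.5, 244.5) 110 along y -15.809764078332988 along x -39.41297111561086
(345.5, 244.5) 120 along y -20.62003125971197 along x -34.99203493412605
(345.5, 244.5) 130 along y -25.43029844109095 along x -30.571098752641245
(345.5, 244.5) 140 along y -30.24056562246997 along x -26.15016257115655
(345.5, 244.5) 150 along y -35.050832803848955 along x -21.72922638967174
(352, 241.5) 110 along y -17.662795207885704 along x -52.23009665632959
(352, 241.5) 120 along y -22.44336563399958 along x -47.60375267876731
(352, 241.5) 130 along y -27.2239360601136 along x -42.97740870120509
(352, 241.5) 140 along y -32.00450648622744 along x -38.35106472364269
(352, 241.5) 150 along y -36.78507691234141 along x -33.7247207460805
110 -9.738112134196752 29.569000464224747
130 -15.539684072309967 12.051945619025156
150 -21.341256010423155 -5.465109226174441
```

Now the tip is at z≈100–105, below the lever's underside at 111, and the knuckles (z≥150) clear the lever. I'll advance to contact.

Request:
step_arm([
  {"dr":[0,0,0],"slide":[-8,0,-1],"jaw":0},
  {"dr":[0,0,0],"slide":[-16,0,-1],"jaw":0},
  {"dr":[0,0,0],"slide":[-22,0,-1],"jaw":0},
  {"dr":[0,0,0],"slide":[-26,0,-1],"jaw":0},
  {"dr":[0,0,0],"slide":[-30,0,-1],"jaw":0},
  {"dr":[0,0,0],"slide":[-34,0,-1],"jaw":0},
  {"dr":[0,0,0],"slide":[-37,0,-1],"jaw":0},
  {"dr":[0,0,0],"slide":[-37,0,-1],"jaw":0},
])

```text
clock: 6.5
position: [549.2, -145.5, 80.1]
ee_rot: [-0.151, 0.988, 0.0, -0.0]
contact_force: [-2.7, -1.3, 1.9]
gripper_width: -0.2
grasp_force: 1.4
```

```bash
python3 - <<'E'
from h import *
import cv2
st();st()
a=optics.get_image("scene")[165:235,215:295];b=optics.get_image("side")[195:265,295:375]
c=np.hstack([cv2.resize(i,(400,350),interpolation=cv2.INTER_CUBIC) for i in(a,b)])
cv2.imwrite("pics/con3.png",np.clip(c*2.,0,255).astype(np.uint8))
E
```

```text
6.5 [ 549.21 -145.47   80.14] F [-2.66 -1.35  1.94] w -0.15713578600227185 toolx [-0.95 -0.3   0.  ]
to pre(45) [ 42.63  -0.33 -24.83] dist in front 2.392820568512035
6.5 [ 549.21 -145.47   80.14] F [-2.66 -1.35  1.94] w -0.15713578600227185 toolx [-0.95 -0.3   0.  ]
to pre(45) [ 42.63  -0.33 -24.83] dist in front 2.392820568512035
```

View pics/con3.png

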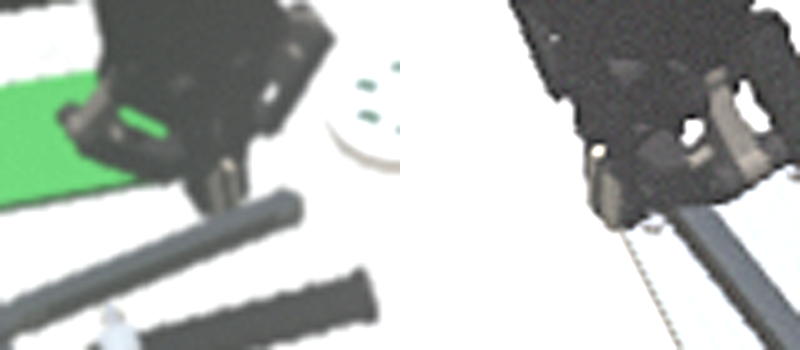

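Contact shows about 3 N, and the ball has moved 13 px right and 16 px down in the crop, so the lever is about 8 mm in. I'll press on in small steps.

Request:
step_arm([
  {"dr":[0,0,0],"slide":[-1.5,0,0],"jaw":0},
  {"dr":[0,0,0],"slide":[-3,0,0],"jaw":0},
  {"dr":[0,0,0],"slide":[-4.5,0,0],"jaw":0},
  {"dr":[0,0,0],"slide":[-6,-0.5,0],"jaw":0},
  {"dr":[0,0,0],"slide":[-7.5,-1,0],"jaw":0},
  {"dr":[0,0,0],"slide":[-9,-1,0],"jaw":0},
  {"dr":[0,0,0],"slide":[-10,-1,0],"jaw":0},
  {"dr":[0,0,0],"slide":[-10,-1,0],"jaw":0},
])

```text
clock: 7.6
position: [559.2, -143.3, 80.1]
ee_rot: [-0.151, 0.988, 0.0, -0.0]
contact_force: [-3.7, -0.2, 1.2]
gripper_width: -0.1
grasp_force: 1.8
```

Request:
step_arm([
  {"dr":[0,0,0],"slide":[-0.5,0,0],"jaw":0},
  {"dr":[0,0,0],"slide":[-1,0,0],"jaw":0},
  {"dr":[0,0,0],"slide":[-1.5,0,0],"jaw":0},
  {"dr":[0,0,0],"slide":[-2,0,0],"jaw":0},
  {"dr":[0,0,0],"slide":[-2.5,0,0],"jaw":0},
  {"dr":[0,0,0],"slide":[-3,0,0],"jaw":0},
  {"dr":[0,0,0],"slide":[-3,0,0],"jaw":0},
  {"dr":[0,0,0],"slide":[-3,0,0],"jaw":0},
])

```text
clock: 8.6
position: [562.1, -142.7, 80.2]
ee_rot: [-0.151, 0.988, -0.0, -0.0]
contact_force: [-3.4, -1.0, 0.4]
gripper_width: 0.0
grasp_force: 1.8
```

Request:
step_arm([
  {"dr":[0,0,0],"slide":[-0.5,0,0],"jaw":0},
  {"dr":[0,0,0],"slide":[-1,0,0],"jaw":0},
  {"dr":[0,0,0],"slide":[-1.5,0,0],"jaw":0},
  {"dr":[0,0,0],"slide":[-2,0,0],"jaw":0},
  {"dr":[0,0,0],"slide":[-2.5,0,0],"jaw":0},
  {"dr":[0,0,0],"slide":[-3,0,0],"jaw":0},
  {"dr":[0,0,0],"slide":[-3,0,0],"jaw":0},
  {"dr":[0,0,0],"slide":[-3,0,0],"jaw":0},
])

```text
clock: 9.6
position: [565.0, -141.6, 80.2]
ee_rot: [-0.151, 0.988, -0.0, 0.0]
contact_force: [-4.2, -3.3, 1.1]
gripper_width: 0.0
grasp_force: 1.8
```

Request:
step_arm([
  {"dr":[0,0,0],"slide":[-0.4,0,0],"jaw":0},
  {"dr":[0,0,0],"slide":[-0.8,0,0],"jaw":0},
  {"dr":[0,0,0],"slide":[-1.2,0,0],"jaw":0},
  {"dr":[0,0,0],"slide":[-1.6,0,0],"jaw":0},
  {"dr":[0,0,0],"slide":[-2,0,0],"jaw":0},
  {"dr":[0,0,0],"slide":[-2,0,0],"jaw":0},
  {"dr":[0,0,0],"slide":[-2,0,0],"jaw":0},
  {"dr":[0,0,0],"slide":[-2,0,0],"jaw":0},
])

```text
clock: 10.6
position: [566.3, -141.3, 80.2]
ee_rot: [-0.151, 0.988, -0.0, -0.001]
contact_force: [-5.2, -3.8, 0.9]
gripper_width: 0.1
grasp_force: 2.5
```

Request:
step_arm([
  {"dr":[0,0,0],"slide":[-0.3,0,0],"jaw":0},
  {"dr":[0,0,0],"slide":[-0.6,0,0],"jaw":0},
  {"dr":[0,0,0],"slide":[-0.9,0,0],"jaw":0},
  {"dr":[0,0,0],"slide":[-1.2,0,0],"jaw":0},
  {"dr":[0,0,0],"slide":[-1.5,0,0],"jaw":0},
  {"dr":[0,0,0],"slide":[-1.5,0,0],"jaw":0},
  {"dr":[0,0,0],"slide":[-1.5,0,0],"jaw":0},
  {"dr":[0,0,0],"slide":[-1.5,0,0],"jaw":0},
])

```text
clock: 11.6
position: [566.7, -141.2, 80.1]
ee_rot: [-0.151, 0.989, -0.0, -0.002]
contact_force: [-7.0, -4.8, 2.9]
gripper_width: 0.4
grasp_force: 3.4
```

The tool has nearly stopped and the force is rising (8.5 N), so the lever is on the stop. I'll add a little and hold.

Request:
step_arm([
  {"dr":[0,0,0],"slide":[-0.5,0,0],"jaw":0},
  {"dr":[0,0,0],"slide":[-1,0,0],"jaw":0},
  {"dr":[0,0,0],"slide":[-1.5,0,0],"jaw":0},
  {"dr":[0,0,0],"slide":[-2,0,0],"jaw":0},
  {"dr":[0,0,0],"slide":[-2,0,0],"jaw":0},
  {"dr":[0,0,0],"slide":[-2,0,0],"jaw":0},
  {"dr":[0,0,0],"slide":[-2,0,0],"jaw":0},
  {"dr":[0,0,0],"slide":[-2,0,0],"jaw":0},
])

```text
clock: 12.6
position: [567.0, -141.1, 80.1]
ee_rot: [-0.151, 0.989, -0.0, -0.003]
contact_force: [-10.2, -6.4, 4.0]
gripper_width: 0.1
grasp_force: 4.7
```

```bash
python3 - <<'E'
from h import *
import cv2
st()
a=optics.get_image("scene")[150:250,200:300];b=optics.get_image("side")[190:290,300:400]
c=np.hstack([cv2.resize(i,(400,400),interpolation=cv2.INTER_CUBIC) for i in(a,b)])
cv2.imwrite("pics/stop.png",np.clip(c*1.8,0,255).astype(np.uint8))
E
```

```text
12.6 [ 567.04 -141.13   80.08] F [-10.24  -6.37   4.01] w 0.0714620494321878 toolx [-0.95 -0.3   0.01]
to pre(45) [ 61.1    0.84 -24.5 ] dist in front -15.936620327653257
```

View pics/stop.png

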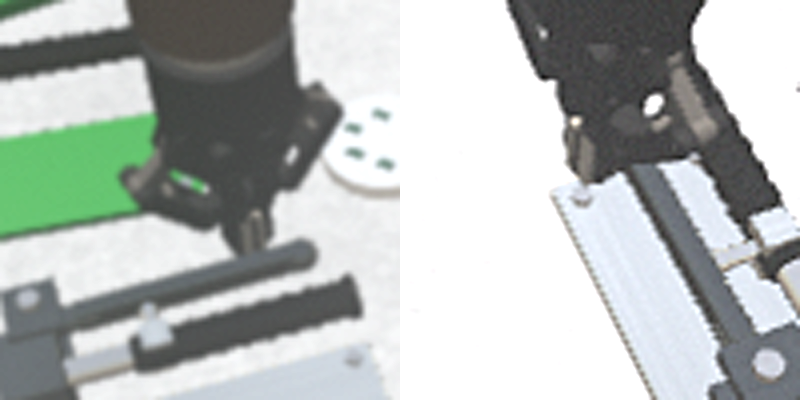

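The lever's back sits against the stop nose at (725,255) in the right half, short of the bar, with about 12 N on it. I'll hold for one more second and then withdraw.

Request:
step_arm([
  {"dr":[0,0,0],"slide":[0,0,0],"jaw":0},
  {"dr":[0,0,0],"slide":[0,0,0],"jaw":0},
  {"dr":[0,0,0],"slide":[0,0,0],"jaw":0},
  {"dr":[0,0,0],"slide":[0,0,0],"jaw":0},
  {"dr":[0,0,0],"slide":[0,0,0],"jaw":0},
  {"dr":[0,0,0],"slide":[0,0,0],"jaw":0},
  {"dr":[0,0,0],"slide":[0,0,0],"jaw":0},
  {"dr":[0,0,0],"slide":[0,0,0],"jaw":0},
])

```text
clock: 13.7
position: [567.0, -141.1, 80.1]
ee_rot: [-0.151, 0.989, -0.0, -0.003]
contact_force: [-9.6, -6.9, 4.4]
gripper_width: -0.1
grasp_force: 4.7
```

Request:
step_arm([
  {"dr":[0,0,0],"slide":[6,0,0],"jaw":0},
  {"dr":[0,0,0],"slide":[14,0,0],"jaw":0},
  {"dr":[0,0,0],"slide":[22,0,0],"jaw":0},
  {"dr":[0,0,0],"slide":[30,0,0],"jaw":0},
  {"dr":[0,0,0],"slide":[38,0,0],"jaw":0},
  {"dr":[0,0,0],"slide":[46,0,0],"jaw":0},
  {"dr":[0,0,0],"slide":[54,0,0],"jaw":0},
  {"dr":[0,0,0],"slide":[60,0,0],"jaw":0},
])

```text
clock: 14.7
position: [512.9, -158.2, 80.4]
ee_rot: [-0.151, 0.988, -0.0, 0.0]
contact_force: [-0.3, 0.3, -0.3]
gripper_width: 0.2
grasp_force: 0.0
```

Request:
step_arm([
  {"dr":[0,0,0],"slide":[0,0,-10],"jaw":0},
  {"dr":[0,0,0],"slide":[0,0,-25],"jaw":0},
  {"dr":[0,0,0],"slide":[0,0,-45],"jaw":0},
  {"dr":[0,0,0],"slide":[0,0,-65],"jaw":0},
  {"dr":[0,0,0],"slide":[0,0,-85],"jaw":0},
  {"dr":[0,0,0],"slide":[0,0,-100],"jaw":0},
  {"dr":[0,0,0],"slide":[0,0,-100],"jaw":0},
  {"dr":[0,0,0],"slide":[0,0,-100],"jaw":0},
])

```text
clock: 15.7
position: [512.6, -157.8, 179.6]
ee_rot: [-0.151, 0.988, 0.0, -0.001]
contact_force: [0.7, -0.8, -0.5]
gripper_width: -0.1
grasp_force: 0.0
```

Before handing in, I'll check numerically that the lever is back out and nothing else has moved, comparing with the first pictures.

```bash
python3 - <<'E'
from h import *
import cv2
a=cv2.imread("pics/scene.png");n=optics.get_image("scene");cv2.imwrite("pics/end.png",n)
def sh(n0,x0,x1,y0,y1):
    t=a[y0:y1,x0:x1];r=cv2.matchTemplate(n[y0-8:y1+8,x0-8:x1+8],t,cv2.TM_CCOEFF_NORMED);_,v,_,p=cv2.minMaxLoc(r);print(n0,round(v,3),np.array(p)-8)
sh("ball",258,276,197,212);sh("pot",305,345,268,315);sh("rack",390,455,238,288);sh("dish",278,314,173,200);sh("short",345,430,175,250)
E
```

```text
ball 1.0 [0 0]
pot 1.0 [0 0]
rack 1.0 [0 0]
dish 0.999 [0 0]
short 1.0 [0 0]
```

```bash
python3 -c "from bench import arm;print(arm.job_done())"
```

```text
the job is handed in; nothing more can be done
None
```

I pressed the long lever against its stop screw at about 12 N, held it for over a second and let it spring fully back out; the final picture shows both levers, plant, dish and rack unmoved, and the job is handed in (no verdict was returned).

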